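Show the underside of a milk jug to the inspection camera

TASK

Lift the loose lid off the small milk jug on the silver tray and set it down, finial up and without dropping it, on the cork mat. Then pick up the jug and hold it still in the air in front of the inspection camera, with the jug's underside facing the lens squarely, centred on the lens axis and 13 cm from the lens, so that the maker's marks can be photographed; finish while holding it there. Do not touch the camera, and leave the teapot, sugar bowl and teaspoon where they are.

Things in the scene. Friction and masses are not known exactly. Their poses are not given: they have to be found in the camera images.
- jug: Silver milk jug, 75 mm high, 0.2 kg, open at the top under its loose lid; straight sides 58 mm in diameter from 16 mm up to the rim, 44 mm foot, 4 mm walls. Small spout at +x (to 45 mm from the axis), thin brass loop handle at -x (to 60 mm); its y sides are clear: grip across y from above, lid off. Origin: centre of the underside (which bears four dark punch marks); z up through the mouth.
- lid: Jug's loose silver lid, 61 mm across, 42 mm high, 0.05 kg: a plug 45 mm in diameter, 5 mm deep, sits in the mouth with 2.5 mm play; a flange rests on the rim; low dome; upright brass finial, a cylinder 14 mm in diameter, 18 to 42 mm above the origin. Origin: centre of the plug's flat underside, on which the lid stands when set down (70 mm above the jug's origin when on it); z up.
- mat: Square cork mat on the table, 130 x 130 x 4 mm, fixed. Origin: centre of its underside; top at 4 mm.
- tray: Rectangular silver tray, 320 (x) by 400 (y) mm, fixed; its floor is 6 mm above the table, rim 16 mm high. Origin: centre of its underside.
- camera: Foot of the inspection camera: black base plate 100 x 90 x 12 mm with two aluminium uprights to 70 mm, fixed. Origin: centre of its underside; its -x side is its front, turned roughly towards the robot.
- camera_head: Grey camera head on a stiff hinge between the uprights, looking up and leaning 0.35 to 0.65 rad from vertical towards the camera's front. Origin: on the hinge axis, 60 mm above the table; z is the lens axis, pointing out of the lens. The lens (black barrel 48 mm in diameter, with a white light ring) ends 45 mm from the origin along z.
- focus (a point): Point of sharp focus, in empty air on the lens axis, 130 mm beyond the lens (175 mm from the head's origin along its z). The centre of the jug's underside belongs here.
- teapot: Silver teapot standing on the far left part of the tray, body 112 mm in diameter, 168 mm high, spout at +x and dark wooden handle at -x, each reaching about 100 mm from the axis. Loose, to be left alone. Origin: centre of the underside.
- sugar_bowl: Silver sugar bowl on the tray, pear-shaped, 76 mm in diameter, 102 mm high, two silver loop handles at +x and -x reaching 59 mm from the axis, lid fixed on. Loose, to be left alone. Origin: centre of the underside.
- teaspoon: Teaspoon, 130 mm long, lying on the tray. Loose, to be left alone. Lies along its x.
Mind the look-alikes: they are no part of the job. What is shaped like the lid but purple or red is not meant.

How it is judged:
On the way, in this order (a step that is already met when the one before it is completed fails the run):
1. the lid stands on the cork mat, finial up and let go, while the jug still stands on the tray (contact force between lid and mat above 0.05 N and horizontal distance between lid and mat below 0.055 m and angle between lid's own z axis and vertical below 0.1 rad and contact force between lid and the fingers below 0.05 N and linear speed of lid below 0.03 m/s and z of jug in the frame of tray below 0.012 m), for 0.2 s.
2. the jug is lifted clear of the tray in the fingers (contact force between jug and the fingers above 1 N and height (world z) of jug above 0.08 m), for 0.2 s.
At the end, for the whole second after the job is handed in: The jug is held still by the fingers alone, its underside's centre within 25 mm of the focus point, over 120 mm up, square to the lens within 0.22 rad, mouth away from it; the lid rests untouched on the cork mat, finial up within 0.1 rad, within 55 mm of the mat's centre (contact force between lid and mat above 0.05 N and horizontal distance between lid and mat below 0.055 m and angle between lid's own z axis and vertical below 0.1 rad and contact force between lid and the fingers below 0.05 N and linear speed of lid below 0.03 m/s and distance between jug and focus below 0.025 m and angle between the z axis of jug and the z axis of camera_head, either way round below 0.22 rad and angle between jug's own z axis and vertical below 1.2 rad and height (world z) of jug above 0.12 m and contact force between jug and the fingers above 1 N and linear speed of jug below 0.02 m/s and angular speed of jug below 0.15 rad/s and contact force between jug and camera below 0.1 N and contact force between jug and tray below 0.1 N); the arm keeps its last pose, push and grip.
It fails at once if the lid is dropped (falls free at over 0.6 m/s) (contact force between lid and the fingers below 0.05 N and linear speed of lid above 0.6 m/s).
It fails at once if the camera is touched with more than 2 N (contact force between any of camera, camera_head and anything else above 2 N).
It fails at once if the teapot, sugar bowl or teaspoon is moved more than 20 mm (distance of any of teapot, sugar_bowl, teaspoon from where it was at the start of the episode above 0.02 m).
It also fails if it takes over 58 s, if anything falls off the work surface, if the arm or the gripper's body presses on something with over 40 N, if the wrist force passes 120 N, or if a joint passes its speed limit or range.

ROBOT

A 6-joint arm with a two-finger parallel gripper is mounted at the origin on the work surface. World frame = base frame: x ahead of the robot, y to its left, z up, the work surface at z = 0. Lengths are in m, angles in rad, forces in N, time in s.
With the tool pointing down it reaches from about 0.35 to 0.725 m from the base axis. Payload 4.3 kg.
Tool frame: the origin (TCP) lies at the very end of the fingers, on their centre line; the grasp point (between the pads) lies 19 mm behind it; z points along the fingers, y is the line along which they close (so a half turn about z gives the same grasp; the last joint's range is limited). The gripper opens to 85 mm and grips with 20 to 120 N. Pads are 22 mm wide; open, the fingers measure 114 mm over their backs; the gripper's body (76 mm by 85 mm) begins 54 mm behind the grasp point. The pads swing forward as they close: fully open they stand 13 mm farther back than shut.
Start: joints at [-1.458, 0.377, 0.081, 1.274, 0, 1.46], TCP at [0.127, -0.561, 0.231] pointing down, gripper open.
Joint ranges: [-2.72, 2.72], [-0.84, 1.66], [-1.02, 1.22], [-1.77, 2.12], [-1.37, 1.28], [-3.14, 3.14]. Speed limits (rad/s): [2.57, 2.57, 3.14, 3.14, 3.14, 3.14].

INTERFACE

Orientations are given as [roll, pitch, yaw] about the fixed x, y, z axes, in that order (R = Rz(yaw) Ry(pitch) Rx(roll)).
In Python, from rig import telemetry, imaging, hand_in, find_in gives the robot as it stands. The module is installed in compiled form; this text tells all that it offers.
- The arm moves only by the tool drive_tool, never from a script. Its argument "plan" is a list that holds one entry, the list of rows, each a list of 4 numbers: the shift along the tool's x, y, z in cm, then the turn about the tool's z in rad. A call has 1 to 10 rows; each row shifts and turns the commanded pose from where the row before left it, along the tool's axes as they then stand; what a row does not reach is not made up. A row lasts 1/10 s, in which the tool goes at most 50 mm and 8.59 degrees, less where a joint would pass 70% of its speed; a pose out of reach is approached as far as the arm can. A call is refused whole if a number of a shift passes 5 or a number of a turn 0.15, either way. A call with a gripper value outside its range is refused whole. "grip" is the opening, from -1 (shut) to 1 (fully open), set as the call begins (left out, the last holds). The fingers move at their own pace and stop on an object; "newtons" is the grip in N (left out, the last holds). Time passes only in rows, so rows that do not move let the fingers close. It gives the time, the measured TCP pose, the force, the opening and the grip force at its end, in the units of the state.
- telemetry.observe(): the state, without advancing time (a new reading comes with each control period).
- imaging.camera(name): name is "scene" or "top"; returns the picture (400x640x3 uint8, red, green, blue); there is no depth.
- imaging.camera_params(name): a dict with "K" (3x3 intrinsics, pixels), "k1" (the pictures are not rectified: a ray, as slopes to the right and down, at radius r is drawn at 1 + k1 r^2 times it, then the intrinsics apply), "R" (3x3) and "t" (3): a world point X has camera coordinates R X + t. Camera axes: x right, y down, z forward; pixel columns grow to the right and rows downward; lengths in m; the calibration is good to about 2 mm. A picture is of the moment at which its call begins. camera_params takes no time and is no camera call.
- hand_in(): hands the job in; it is judged then, once.
Trained networks look in the newest picture that a camera, given by its name, has taken for a name from the list of things; names that differ only in an ending like _2 or _b are one class to them, and where a whole thing is asked for, a point or a joint stands for the part that bears it (a point fixed in the world has none). Each returns a list of dicts, best first, with "p" (0 to 1); they miss things now and then, are a little off and sometimes report something else, mostly with a low value. They report only what shows in the picture. A call takes as long as a camera call. They do not tell look-alikes from the thing itself.
- find_in(thing, camera): "at" ([x, y, z] in m, in world coordinates, good to about 4 mm: the middle of the surface that is visible of it).
The state is a dict: "time_s": time; "joints": joint angles; "qvel": joint speeds; "effort": joint torques, N m; "eef_pos": TCP position; "eef_rot": TCP orientation; "ft_force": force on the tool from outside, world axes, zero at the start; "ft_torque": the same for the moment, N m; "opening": opening from 0.0 (shut) to 1.0 (fully open); "grasp_force": force on a finger pad.
Only numpy, scipy, OpenCV 4.12 (cv2) and the standard library are available. Lean on these libraries where they do the work, as an engineer would, in place of code of your own. Each camera call takes 0.05 s, during which the arm holds its last target. There are 200 camera calls.

## Working session

There is one attempt and no reset: what is moved stays moved. The work goes in short steps, Python scripts to look and compute and a tool call to move; the robot and the scene stay as the last step left them, time stands still between calls to the robot, and variables do not carry over. Pictures are saved under pics/ and viewed, at most 10 in all, crops included, and the job is handed in when it is done.

Besides the shell and the picture viewer there is one more tool, called after ">>>" as name([rows], argument=value, ...), one row to a line, values as JSON. drive_tool: Moves the arm, as the interface text tells. Its arguments: {"type":"object","properties":{"plan":{"type":"array"},"grip":{"type":"number"},"newtons":{"type":"number"}},"required":["plan"]}

```bash
mkdir -p pics
cat > h.py <<'E'
import numpy as np, cv2
from rig import telemetry, imaging, hand_in, find_in
def proj(X,c):
    p=imaging.camera_params(c);K=np.array(p["K"]);q=np.array(p["R"])@np.array(X,float)+np.array(p["t"])
    s=q[:2]/q[2];s=s*(1+p["k1"]*(s@s));return (K@[s[0],s[1],1])[:2]
def ray(u,v,c):
    p=imaging.camera_params(c);K=np.array(p["K"]);d=(np.linalg.inv(K)@[u,v,1])[:2];s=d.copy()
    for _ in range(20): s=d/(1+p["k1"]*(s@s))
    R=np.array(p["R"]);return -R.T@np.array(p["t"]),R.T@np.array([s[0],s[1],1])
def onz(u,v,z,c):
    o,d=ray(u,v,c);return o+d*(z-o[2])/d[2]
def save(c,n,crop=None,f=1):
    im=imaging.camera(c)[:,:,::-1].copy()
    if crop: x0,y0,x1,y1=crop;im=im[y0:y1,x0:x1]
    cv2.imwrite("pics/"+n,cv2.resize(im,None,fx=f,fy=f,interpolation=cv2.INTER_CUBIC))
E
python3 - <<'E'
from h import *
np.set_printoptions(precision=4,suppress=True)
save("scene","s0.png",None,1.25);save("top","t0.png",None,1.25)
for c in("scene","top"):
    p=imaging.camera_params(c);print(c,-np.array(p["R"]).T@p["t"],p["K"][0])
    for n in "jug lid mat tray camera camera_head teapot sugar_bowl teaspoon".split():
        for d in find_in(n,c)[:4]: print(n,round(d["p"],2),np.array(d["at"]).round(3),proj(d["at"],c).round(0))
print(telemetry.observe())
E
```

```text
scene [1.2149 0.5766 0.7033] [417.7001   0.     316.1289]
jug 0.66 [ 0.545 -0.316  0.082] [260. 167.]
jug 0.62 [0.642 0.205 0.049] [378. 275.]
jug 0.17 [ 0.635 -0.112  0.006] [285. 229.]
lid 0.98 [0.632 0.194 0.089] [378. 257.]
lid 0.57 [0.8   0.151 0.012] [311. 314.]
lid 0.55 [0.823 0.002 0.013] [257. 285.]
mat 0.89 [ 0.635 -0.111  0.005] [285. 230.]
mat 0.19 [0.667 0.133 0.02 ] [346. 275.]
tray 0.73 [0.633 0.193 0.09 ] [378. 257.]
tray 0.69 [0.607 0.262 0.004] [407. 294.]
camera 0.93 [ 0.547 -0.314  0.04 ] [261. 180.]
camera 0.56 [0.498 0.148 0.071] [396. 228.]
camera_head 0.77 [ 0.544 -0.314  0.083] [261. 167.]
teapot 0.84 [0.58  0.369 0.106] [464. 278.]
sugar_bowl 0.75 [0.498 0.148 0.071] [396. 228.]
teaspoon 0.71 [0.663 0.134 0.019] [347. 275.]
top [0.5115 0.0333 1.2177] [363.7304   0.     323.2465]
jug 0.6 [0.602 0.169 0.062] [271. 206.]
lid 0.8 [ 0.813 -0.003  0.009] [325. 146.]
lid 0.73 [0.798 0.146 0.015] [281. 149.]
mat 0.89 [ 0.629 -0.115  0.001] [358. 200.]
mat 0.41 [0.54  0.345 0.114] [209. 224.]
mat 0.19 [ 0.525 -0.316  0.017] [418. 232.]
tray 0.75 [0.536 0.345 0.118] [
[... 155 characters left out ...]
 0.84 [ 0.533 -0.328  0.096] [430. 230.]
teapot 0.55 [0.541 0.344 0.117] [209. 224.]
sugar_bowl 0.67 [0.482 0.135 0.083] [280. 244.]
sugar_bowl 0.33 [ 0.525 -0.318  0.014] [419. 232.]
teaspoon 0.7 [0.666 0.141 0.02 ] [281. 188.]
{'time_s': 1.0, 'joints': array([-1.4583,  0.3773,  0.081 ,  1.2744,  0.    ,  1.4605]), 'qvel': array([0.0002, 0.0006, 0.0006, 0.0006, 0.001 , 0.0004]), 'effort': array([ -0.0003, -46.3528,  27.0165,   0.0003,  -0.0003,   0.    ]), 'eef_pos': array([ 0.1271, -0.5608,  0.2313]), 'eef_rot': array([3.1415, 0.    , 0.2228]), 'ft_force': array([-0.991 , -0.1276, -0.1782]), 'ft_torque': array([-0.0422, -0.0165, -0.0146]), 'grasp_force': 0.0, 'opening': 1.0008058850709571}
```

View pics/s0.png

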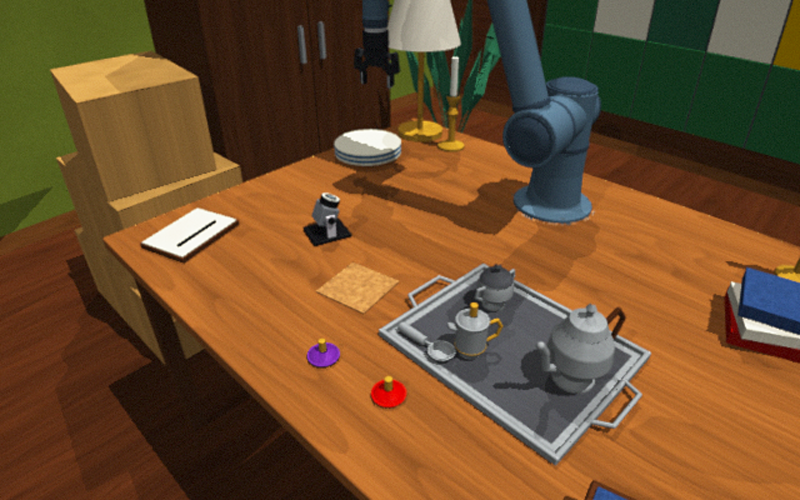

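View pics/t0.png

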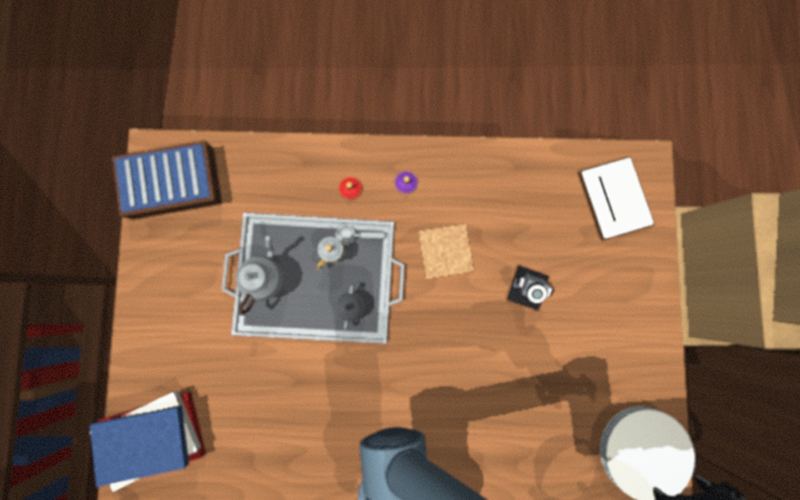

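Run:
```python
from h import *
a=imaging.camera("top");b=imaging.camera("scene")
def cr(im,cx,cy,w,h,s): return cv2.resize(im[cy-h//2:cy+h//2,cx-w//2:cx+w//2,::-1],(400,300),interpolation=cv2.INTER_CUBIC)
m=np.vstack([np.hstack([cr(a,266,204,80,60,5),cr(a,424,230,80,60,5)]),np.hstack([cr(b,380,265,80,60,5),cr(b,262,172,80,60,5)])])
cv2.imwrite("pics/c1.png",m)
```

```text
(no output)
```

View pics/c1.png

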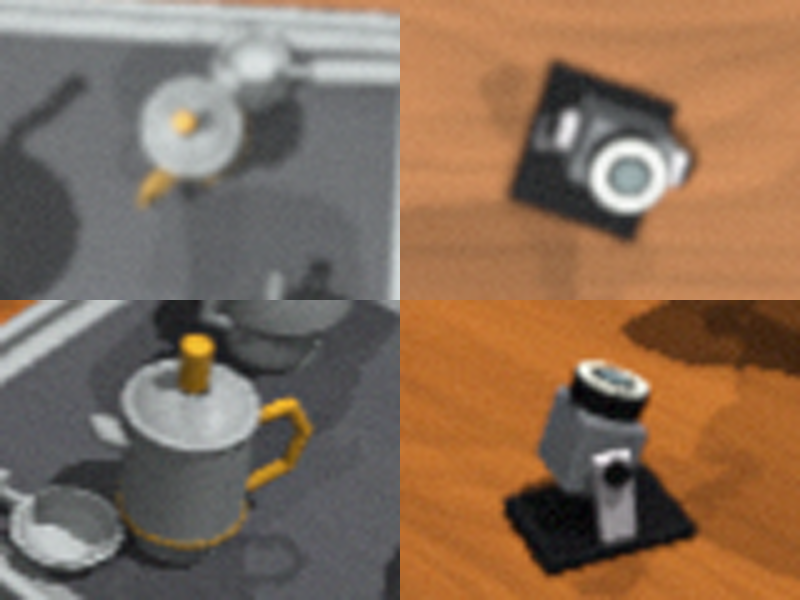

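```bash
cat >> h.py <<'E'
def tri(a,b):
    o1,d1=ray(*a,"top");o2,d2=ray(*b,"scene");s=np.linalg.lstsq(np.c_[d1,-d2],o2-o1,rcond=None)[0]
    p,q=o1+s[0]*d1,o2+s[1]*d2;return (p+q)/2,np.linalg.norm(p-q)
E
python3 - <<'E'
from h import *
np.set_printoptions(precision=4,suppress=True)
print("finial",tri((262.8,198.4),(379.6,243.6)),onz(262.8,198.4,.118,"top"),onz(379.6,243.6,.118,"scene"))
print("flange",onz(264.2,199.8,.085,"top"))
print("handle",onz(255.4,213.6,.06,"top"),"spout",onz(271,189,.075,"top"))
print("hand scene",onz(340+303/5,235+130/5,.055,"scene"))
C=np.array([onz(u,v,.012,"top") for u,v in [(415.2,212.4),(439.2,221),(430.4,248),(406.4,240)]]);print(C,C.mean(0))
for i in range(4):
  d=C[(i+1)%4]-C[i];print(np.linalg.norm(d),np.arctan2(d[1],d[0]))
print("lens",tri((430,235),(264.4,157.6)))
# uprights scene corners of base
C=np.array([onz(222+(u-400)/5,142+(v-300)/5,.012,"scene") for u,v in [(503,503),(548,570),(695,528)]]);print(C,(C[0]+C[2])/2)
M=np.array([onz(u/1.25,v/1.25,.004,"top") for u,v in [(419,230),(467,224),(474,270),(427,278)]]);print("mat",M.mean(0),M)
M=np.array([onz(u/1.25,v/1.25,.004,"scene") for u,v in [(317,289),(355,263),(398,284),(365,311)]]);print("mat",M.mean(0))
E
```

```text
finial (array([0.6204, 0.1863, 0.1171]), np.float64(0.00034131344226439887)) [0.6202 0.1863 0.118 ] [0.6214 0.1868 0.118 ]
flange [0.6192 0.1865 0.085 ]
handle [0.5773 0.2163 0.06  ] spout [0.6546 0.1675 0.075 ]
hand scene [0.5743 0.2172 0.055 ]
[[ 0.5907 -0.3071  0.012 ]
 [ 0.5631 -0.3872  0.012 ]
 [ 0.4736 -0.3556  0.012 ]
 [ 0.4989 -0.2762  0.012 ]] [ 0.5316 -0.3315  0.012 ]
0.08467902006329366 -1.903653065014454
0.0948873242640138 2.8021102055819838
0.08332673818053758 1.261771033839305
0.09687373219874167 -0.32514299492983956
lens (array([ 0.5161, -0.3271,  0.0997]), np.float64(0.00041049517034715926))
[[ 0.5707 -0.3804  0.012 ]
 [ 0.5996 -0.2984  0.012 ]
 [ 0.5069 -0.2689  0.012 ]] [ 0.5388 -0.3247  0.012 ]
mat [ 0.6295 -0.1146  0.004 ] [[ 0.6837 -0.0394  0.004 ]
 [ 0.702  -0.1695  0.004 ]
 [ 0.5776 -0.1878  0.004 ]
 [ 0.5547 -0.0617  0.004 ]]
mat [ 0.6285 -0.1101  0.004 ]
```

Candidates for the lid: silver with brass finial on the jug, scene (379,250); red look-alike (311,314); purple look-alike (257,285). I choose the silver one on the jug at world (0.620, 0.187), whose finial top triangulates to 0.117 m. The crop confirms it: jug with handle at lower left (top view) and spoon bowl at its spout.

>>> drive_tool([
  [[2.6,-2.5,0,0],[2.6,-2.5,0,0],[2.6,-2.5,0,0],[2.6,-2.5,0,0],[2.6,-2.5,0,0],[2.6,-2.5,0,0],[2.6,-2.5,0,0],[2.6,-2.5,0,0],[2.6,-2.5,0,0],[2.6,-2.5,0,0]],
], grip=1, newtons=30)

```text
time_s: 2.1
eef_pos: [0.326, -0.2583, 0.2315]
eef_rot: [3.141, -0.0, 0.222]
ft_force: [0.8, -0.2, 0.5]
opening: 1.006
grasp_force: 0.0
```

>>> drive_tool([
  [[2.6,-2.5,0,0],[2.6,-2.5,0,0],[2.6,-2.5,0,0],[2.6,-2.5,0,0],[2.6,-2.5,0,0],[2.6,-2.5,0,0],[2.6,-2.5,0,0],[2.6,-2.5,0,0],[2.6,-2.5,0,0],[2.6,-2.5,0,0]],
])

```text
time_s: 3.1
eef_pos: [0.5244, 0.0431, 0.2314]
eef_rot: [3.141, -0.0, 0.223]
ft_force: [0.1, -0.9, 0.3]
opening: 0.999
grasp_force: 0.0
```

>>> drive_tool([
  [[0,0,0,-0.15],[0,0,0,-0.15],[0,0,0,-0.15],[0,0,0,-0.15],[0,0,0,-0.15],[0,0,0,-0.15],[0,0,0,-0.15],[0,0,0,-0.15],[0,0,0,-0.15],[0,0,0,-0.15]],
])

```text
time_s: 4.1
eef_pos: [0.5237, 0.0417, 0.2313]
eef_rot: [3.142, 0.0, 1.729]
ft_force: [-0.8, 0.9, 0.2]
opening: 1.0
grasp_force: 0.0
```

>>> drive_tool([
  [[0,0,0,-0.15],[0,0,0,-0.15],[0,0,0,-0.15],[0,0,0,-0.15],[0,0,0,-0.15],[0,0,0,-0.1],[0,0,0,0]],
])

```text
time_s: 4.8
eef_pos: [0.5237, 0.0417, 0.2313]
eef_rot: [-3.142, 0.0, 2.573]
ft_force: [0.1, -0.0, 0.1]
opening: 0.999
grasp_force: 0.0
```

>>> drive_tool([
  [[-0.07,3.48,0,0],[-0.07,3.48,0,0],[-0.07,3.48,0,0],[-0.07,3.48,0,0],[-0.07,3.48,0,0],[0,0,3,0],[0,0,3,0],[0,0,3,0],[0,0,2,0],[0,0,1.5,0]],
])

```text
time_s: 5.8
eef_pos: [0.6193, 0.1863, 0.1041]
eef_rot: [-3.14, -0.002, 2.57]
ft_force: [-0.8, 0.1, 0.1]
opening: 1.002
grasp_force: 0.0
```

>>> drive_tool([
  [[0,0,0.9,0],[0,0,0,0],[0,0,0,0]],
])

```text
time_s: 6.1
eef_pos: [0.6208, 0.1865, 0.0979]
eef_rot: [3.141, 0.001, 2.572]
ft_force: [0.2, 0.5, -0.0]
opening: 1.004
grasp_force: 0.0
```

Run:
```python
from h import *
a=imaging.camera("top");b=imaging.camera("scene")
def cr(im,cx,cy): return cv2.resize(im[cy-37:cy+38,cx-50:cx+50,::-1],(400,300),interpolation=cv2.INTER_CUBIC)
cv2.imwrite("pics/c2.png",np.hstack([cr(a,266,200),cr(b,380,250)]))
print(telemetry.observe()["eef_pos"])
```

```text
[0.62134382 0.18659799 0.09857372]
```

View pics/c2.png

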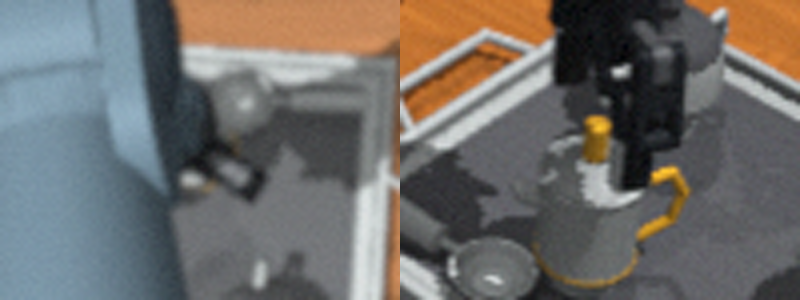

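The finial (scene crop at 597,140) stands between the open fingers; closing.

>>> drive_tool([
  [[0,0,0.2,0],[0,0,0,0],[0,0,0,0],[0,0,0,0],[0,0,0,0],[0,0,0,0],[0,0,0,0],[0,0,0,0]],
], grip=-1)

```text
time_s: 7.0
eef_pos: [0.6205, 0.1864, 0.0954]
eef_rot: [3.141, 0.0, 2.573]
ft_force: [0.5, -0.8, 1.4]
opening: 0.147
grasp_force: 29.3
```

>>> drive_tool([
  [[0,0,-1,0],[0,0,-2,0],[0,0,-3,0],[-1.1,-1.6,-1,0],[-2,-2.9,0,0],[-2,-2.9,0,0],[-2,-2.9,0,0],[-2,-2.9,0,0],[-2,-2.9,0,0],[-2,-2.9,0,0]],
])

```text
time_s: 8.0
eef_pos: [0.6278, -0.0467, 0.1652]
eef_rot: [-3.141, -0.0, 2.572]
ft_force: [0.2, -0.2, 0.1]
opening: 0.151
grasp_force: 29.3
```

>>> drive_tool([
  [[-2,-2.9,0,0],[-1.7,-2.8,0,0],[0,0,2,0],[0,0,3,0],[0,0,3,0],[0,0,3,0],[0,0,1.5,0],[0,0,0.5,0],[0,0,0,0],[0,0,0,0]],
])

```text
time_s: 9.0
eef_pos: [0.6297, -0.1128, 0.0365]
eef_rot: [3.141, 0.002, 2.572]
ft_force: [-0.3, -0.6, 0.9]
opening: 0.148
grasp_force: 29.4
```

>>> drive_tool([
  [[0,0,0.5,0],[0,0,0.4,0],[0,0,0.2,0],[0,0,0,0],[0,0,0,0]],
])

```text
time_s: 9.5
eef_pos: [0.6289, -0.1122, 0.0243]
eef_rot: [-3.141, -0.0, 2.573]
ft_force: [0.3, -0.4, -1.2]
opening: 0.148
grasp_force: 29.4
```

>>> drive_tool([
  [[0,0,0.1,0],[0,0,0,0],[0,0,0.05,0],[0,0,0,0],[0,0,0,0]],
])

```text
time_s: 10.0
eef_pos: [0.6292, -0.1122, 0.0234]
eef_rot: [3.141, 0.001, 2.573]
ft_force: [-1.7, -0.4, 5.8]
opening: 0.149
grasp_force: 29.7
```

>>> drive_tool([
  [[0,0,0,0],[0,0,0,0],[0,0,0,0],[0,0,0,0],[0,0,0,0],[0,0,0,0],[0,0,0,0]],
], grip=1)

```text
time_s: 10.7
eef_pos: [0.6289, -0.1122, 0.0228]
eef_rot: [-3.142, 0.0, 2.573]
ft_force: [1.3, -0.4, 0.7]
opening: 1.002
grasp_force: 0.0
```

>>> drive_tool([
  [[0,0,-1,0],[0,0,-3,0],[0,0,-4,0],[0,0,-4,0],[0,0,-3,0],[1.5,2.5,-2,0],[2,3,0,0],[2,3,0,0],[2,3,0,0],[2,3,0,0]],
])

```text
time_s: 11.7
eef_pos: [0.6269, 0.0625, 0.1939]
eef_rot: [3.141, 0.001, 2.573]
ft_force: [0.8, -0.6, 0.2]
opening: 1.0
grasp_force: 0.0
```

Run:
```python
from h import *
a=imaging.camera("top");b=imaging.camera("scene")
def cr(im,cx,cy): return cv2.resize(im[cy-37:cy+38,cx-50:cx+50,::-1],(400,300),interpolation=cv2.INTER_CUBIC)
cv2.imwrite("pics/c3.png",np.vstack([np.hstack([cr(a,266,200),cr(b,380,260)]),np.hstack([cr(a,358,200),cr(b,285,225)])]))
```

```text
(no output)
```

View pics/c3.png

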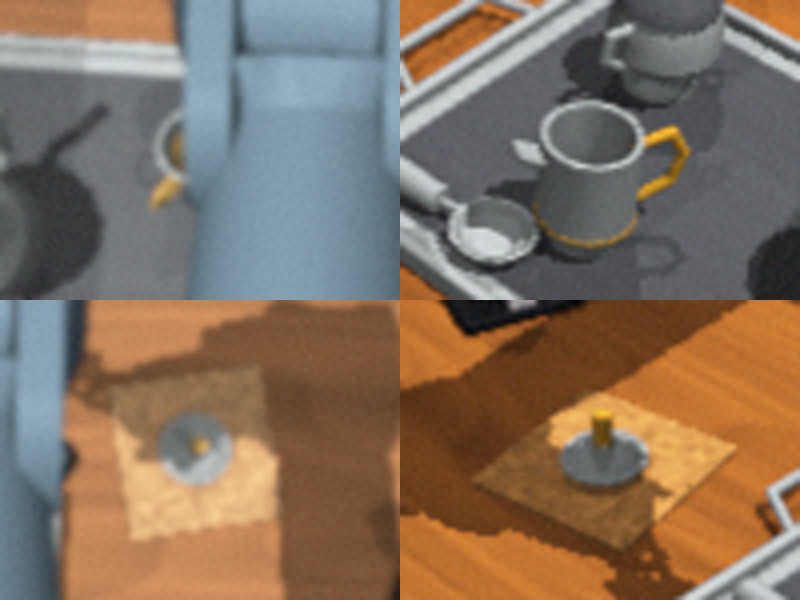

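The lid stands upright, centred on the mat (lower crops at about 197,447 and 602,440), and the jug is open and in its place.

>>> drive_tool([
  [[1.81,2.52,0,0],[1.81,2.52,0,0],[1.81,2.52,0,0],[1.81,2.52,0,0],[0,0,3,0],[0,0,4,0],[0,0,2,0],[0,0,0,0],[0,0,0,0]],
])

```text
time_s: 12.7
eef_pos: [0.6206, 0.1845, 0.1036]
eef_rot: [-3.142, 0.0, 2.572]
ft_force: [-0.0, -0.4, 0.1]
opening: 1.0
grasp_force: 0.0
```

>>> drive_tool([
  [[0,0,2,0],[0,0,2,0],[0,0,2,0],[0,0,1,0],[0,0,0,0],[0,0,0,0]],
])

```text
time_s: 13.3
eef_pos: [0.6214, 0.1851, 0.0343]
eef_rot: [3.14, 0.002, 2.573]
ft_force: [0.4, 1.1, 0.0]
opening: 0.995
grasp_force: 0.0
```

>>> drive_tool([
  [[0,0,0,0],[0,0,0,0],[0,0,0,0],[0,0,0,0],[0,0,0,0],[0,0,0,0]],
], grip=-1, newtons=50)

```text
time_s: 13.9
eef_pos: [0.6216, 0.1854, 0.0345]
eef_rot: [3.14, 0.002, 2.573]
ft_force: [-0.5, 0.8, 6.5]
opening: 0.676
grasp_force: 53.4
```

>>> drive_tool([
  [[0,0,-1,0],[0,0,-3,0],[0,0,-4,0],[0,0,-4,0],[0,0,-3,0],[0,0,0,0],[-1.8,-3.5,0,0],[-1.8,-3.5,0,0],[-1.8,-3.5,0,0],[-1.8,-3.5,0,0]],
])

```text
time_s: 14.9
eef_pos: [0.604, 0.0271, 0.1809]
eef_rot: [-3.14, -0.003, 2.573]
ft_force: [0.3, 0.1, -2.4]
opening: 0.678
grasp_force: 54.4
```

>>> drive_tool([
  [[-1.8,-3.5,0,0],[-1.8,-3.5,0,0],[0,0,0,0]],
])

```text
time_s: 15.2
eef_pos: [0.5966, -0.0546, 0.181]
eef_rot: [-3.138, -0.002, 2.567]
ft_force: [0.2, 1.0, -3.0]
opening: 0.679
grasp_force: 54.5
```

Run:
```python
from h import *
print(telemetry.observe())
```

```text
{'time_s': 15.2, 'joints': array([-0.1959187 ,  0.44585567,  0.05450773,  1.18219748, -0.00241295,
        0.37900933]), 'qvel': array([0.06925072, 0.00065559, 0.00340572, 0.00869994, 0.07052136,
       0.03656733]), 'effort': array([ -1.42108083, -50.70394278,  27.37397075,   0.0628382 ,
        -0.34496114,  -0.23477138]), 'eef_pos': array([ 0.59656152, -0.05462603,  0.18103932]), 'eef_rot': array([-3.13833378e+00, -1.66120055e-03,  2.56666524e+00]), 'ft_force': array([ 0.1599818 ,  1.03181806, -2.97125397]), 'ft_torque': array([ 0.00326734, -0.0215241 ,  0.0436922 ]), 'grasp_force': 54.5488965511322, 'opening': 0.6794068147975172}
```

>>> drive_tool([
  [[-3.6,1.8,0,0],[-3.6,1.8,0,0],[-3.6,1.8,0,0],[-2.7,1.35,0,0],[-2.7,1.35,0,0],[-2.7,1.35,0,0]],
])

```text
time_s: 15.8
eef_pos: [0.7996, -0.0704, 0.1803]
eef_rot: [3.141, 0.0, 2.573]
ft_force: [1.1, 0.6, -1.9]
opening: 0.678
grasp_force: 54.6
```

Run:
```python
from h import *
s=telemetry.observe();print(s["joints"],s["eef_pos"],s["eef_rot"])
```

```text
[-1.66971468e-01  1.02626872e+00  1.12830498e+00  1.67218021e+00
  5.15048674e-04  4.01216541e-01] [ 0.79958532 -0.0704076   0.1802509 ] [3.14086373e+00 3.99422264e-04 2.57340467e+00]
```

>>> drive_tool([
  [[-1.8,0.9,0,0],[-1.8,0.9,0,0],[-1.8,0.9,0,0],[-1.8,0.9,0,0]],
])

```text
time_s: 16.2
eef_pos: [0.8376, -0.0758, 0.166]
eef_rot: [3.115, 0.055, 2.572]
ft_force: [-0.2, -0.4, -2.4]
opening: 0.682
grasp_force: 55.0
```

Run:
```python
from h import *
s=telemetry.observe();print(s["joints"],s["eef_pos"],s["eef_rot"])
```

```text
[-0.16668831  1.08734603  1.21993792  1.64257246  0.00297613  0.40184762] [ 0.83755043 -0.07579005  0.1659864 ] [3.11504414 0.05480222 2.57241957]
```

>>> drive_tool([
  [[-3.6,1.8,-1,0],[-3.6,1.8,-1,0],[-3.6,1.8,-1,0],[-3.6,1.8,-1,0]],
])

```text
time_s: 16.6
eef_pos: [0.8923, -0.0832, 0.1793]
eef_rot: [3.057, 0.172, 2.566]
ft_force: [0.2, -0.6, -1.6]
opening: 0.672
grasp_force: 55.0
```

Run:
```python
from h import *
s=telemetry.observe();j=s["joints"];print(j,s["eef_pos"],s["eef_rot"],1.5708-(j[1]-j[2]+j[3]))
```

```text
[-0.16692017  1.08006064  1.22013804  1.52003659  0.00939122  0.40269494] [ 0.89232916 -0.08319554  0.17929266] [3.05743805 0.17173738 2.56562807] 0.19084079819729016
```

```bash
cat >> h.py <<'E'
from scipy.spatial.transform import Rotation as Ro
def st():
    s=telemetry.observe();R=Ro.from_euler("xyz",s["eef_rot"]).as_matrix();z=R[:,2]
    print("joints",s["joints"].round(3),"pos",s["eef_pos"].round(4),"toolz",z.round(3),"tilt",np.arccos(-z[2]).round(3),"az",np.arctan2(z[1],z[0]).round(3));return s,R
E
python3 - <<'E'
from h import *
s,R=st();print(R.T@np.array([-7,-24,0]))
for a in(-.33,-.45,-.6): print(a,R.T@np.array([np.cos(a),np.sin(a),0]))
E
```

```text
joints [-0.167  1.08   1.22   1.52   0.009  0.403] pos [ 0.8923 -0.0832  0.1793] toolz [ 0.189 -0.022 -0.982] tilt 0.191 az -0.117
[ -7.09485662 -23.9592371   -0.78610889]
-0.33 [-0.955635    0.22869804  0.18563122]
-0.45 [-0.97748284  0.11093636  0.17950045]
-0.6 [-0.98500476 -0.03830848  0.16822035]
```

>>> drive_tool([
  [[-0.9,-3,-0.1,0],[-0.9,-3,-0.1,0],[-0.9,-3,-0.1,0],[-0.9,-3,-0.1,0],[-0.9,-3,-0.1,0],[-0.9,-3,-0.1,0],[-0.9,-3,-0.1,0],[-0.9,-3,-0.1,0],[0,0,0,0]],
])

```text
time_s: 17.5
eef_pos: [0.82, -0.3304, 0.1787]
eef_rot: [3.062, 0.17, 2.56]
ft_force: [-0.2, 0.0, -3.1]
opening: 0.678
grasp_force: 55.0
```

Run:
```python
from h import *
s,R=st()
for a in(-.4,-.5): print(a,R.T@np.array([np.cos(a),np.sin(a),0]),R.T@[0,0,1])
```

```text
joints [-0.476  1.015  1.081  1.458  0.061  0.104] pos [ 0.82   -0.3304  0.1787] toolz [ 0.185 -0.026 -0.982] tilt 0.188 az -0.142
-0.4 [-0.96927207  0.16690904  0.18070146] [-0.16965043  0.07837004 -0.98238326]
-0.5 [-0.9822131   0.06795364  0.17504207] [-0.16965043  0.07837004 -0.98238326]
```

>>> drive_tool([
  [[-4,0.5,-0.3,0],[-4,0.5,-0.3,0],[-4,0.5,-0.3,0],[-4,0.5,-0.3,0],[-4,0.5,-0.3,0],[-4,0.5,-0.3,0],[-4,0.5,-0.3,0],[-4,0.5,-0.3,0]],
])

```text
time_s: 18.3
eef_pos: [0.922, -0.3832, 0.2087]
eef_rot: [3.014, 0.413, 2.54]
ft_force: [-0.2, -0.5, -2.3]
opening: 0.676
grasp_force: 55.0
```

Run:
```python
from h import *
s,R=st()
for a in(-.4,-.5): print(a,R.T@np.array([np.cos(a),np.sin(a),0]),R.T@[0,0,1])
```

```text
joints [-0.482  1.084  1.219  1.282  0.078  0.11 ] pos [ 0.922  -0.3832  0.2087] toolz [ 0.4   -0.121 -0.908] tilt 0.432 az -0.293
-0.4 [-0.89713139  0.14899975  0.41587779] [-0.40173864  0.11638475 -0.90832849]
-0.5 [-0.91099312  0.05022253  0.40935221] [-0.40173864  0.11638475 -0.90832849]
```

>>> drive_tool([
  [[-4,0.5,-0.3,0],[-4,0.5,-0.3,0],[0,0,0,0]],
])

```text
time_s: 18.6
eef_pos: [0.9413, -0.3967, 0.2282]
eef_rot: [3.001, 0.477, 2.53]
ft_force: [-0.1, -1.0, -2.8]
opening: 0.677
grasp_force: 55.1
```

```bash
cat > fit.py <<'E'
from h import *
from scipy.optimize import least_squares
T=[(415.2,212.4),(439.2,221),(430.4,248),(406.4,240)]
S=[(222+(u-400)/5,142+(v-300)/5) for u,v in [(503,503),(548,570),(695,528)]]
c=[(.05,.045),(.05,-.045),(-.05,-.045),(-.05,.045)]
def model(p):
    x,y,w,th,d=p[:5];Rz=Ro.from_euler("z",w).as_matrix();b=np.array([x,y,0])
    W=lambda v:b+Rz@np.array(v,float)
    ax=np.array([-np.sin(th),0,np.cos(th)]);h=np.array([d,0,.06])
    return W,ax,h,Rz
def res(p):
    W,ax,h,Rz=model(p);r=[]
    for q,t in zip(c,T): r.append(proj(W((*q,.012)),"top")-t)
    for i,t in zip((1,0,3),S): r.append(proj(W((*c[i],.012)),"scene")-t)
    L=W(h+.045*ax);r.append(2*(proj(L,"top")-(430,235)));r.append(2*(proj(L,"scene")-(264.4,157.6)))
    return np.append(np.concatenate(r),p[4]/.005)
if __name__=="__main__":
    r=least_squares(res,[.535,-.328,-.33,.5,0]);p=r.x;print("fit",p,r.fun.round(1))
    W,ax,h,Rz=model(p);A=Rz@ax;F=W(h+.175*ax);print("axis",A,"focus",F,"lens",W(h+.045*ax))
    s,R=st();print("ang",np.arccos(-A@R[:,2]))
E
python3 fit.py
```

```text
fit [ 0.53300179 -0.33130555 -0.32459025  0.42098462  0.00116633] [-0.8 -1.2  0.8 -0.9  0.7  0.7 -1.1 -0.3 -0.7 -1.6 -0.  -1.4  0.8 -1.3
 -0.5 -0.5  0.3 -0.4  0.2]
axis [-0.38731972  0.13032981  0.91268701] focus [ 0.46632627 -0.3088698   0.21972023] lens [ 0.51667783 -0.32581267  0.10107092]
joints [-0.486  1.076  1.221  1.226  0.082  0.112] pos [ 0.9413 -0.3967  0.2282] toolz [ 0.452 -0.146 -0.88 ] tilt 0.496 az -0.313
ang 0.0748417071464699
```

Run:
```python
from h import *
m=onz(428.9,229.2,.07,"top");L=np.array([.5164,-.3265,.1004]);print(m,L-m,np.hypot(*(L-m)[:2])/.045)
```

```text
[ 0.53427799 -0.33344103  0.07      ] [-0.01787799  0.00694103  0.0304    ] 0.42618050430829574
```

```bash
cat > go.py <<'E'
from h import *
F=np.array([.4630,-.3079,.2176]);A=np.array([-.4113,.141,.9004])
s,R=st();B=s["eef_pos"]+.0285*R[:,2];d=F-B
print("base err",d,"ang",np.arccos(-A@R[:,2]),"tool cm",R.T@d*100,"up5",R.T@[0,0,5])
E
python3 go.py
```

```text
joints [-0.486  1.076  1.221  1.226  0.082  0.112] pos [ 0.9413 -0.3967  0.2282] toolz [ 0.452 -0.146 -0.88 ] tilt 0.496 az -0.313
base err [-0.49115582  0.09302133  0.01445171] ang 0.048872573653840186 tool cm [ 39.80105312 -17.28897588 -24.85812004] up5 [-2.29521622  0.62209631 -4.3982927 ]
```

>>> drive_tool([
  [[1.5,-0.6,-0.9,0],[2.9,-1.3,-2.1,0],[2.9,-1.3,-2.1,0],[2.9,-1.3,-2.1,0],[2.9,-1.3,-2.1,0],[2.9,-1.3,-2.1,0],[2.9,-1.3,-2.1,0],[2.9,-1.3,-2.1,0],[0,0,0,0]],
])

```text
time_s: 19.5
eef_pos: [0.668, -0.3453, 0.2505]
eef_rot: [3.002, 0.466, 2.529]
ft_force: [0.9, -0.1, -2.6]
opening: 0.677
grasp_force: 55.1
```

```bash
python3 go.py
```

```text
joints [-0.62   0.333 -0.065  0.708  0.143 -0.007] pos [ 0.668  -0.3453  0.2505] toolz [ 0.444 -0.143 -0.885] tilt 0.485 az -0.311
base err [-0.21761352  0.04144958 -0.00763783] ang 0.039140886313504 tool cm [18.37448424 -7.87924472 -9.57164061] up5 [-2.24641278  0.61992281 -4.42372301]
```

>>> drive_tool([
  [[2.6,-1.2,-1.5,0],[2.6,-1.2,-1.5,0],[2.6,-1.2,-1.5,0],[2.6,-1.2,-1.5,0],[2.6,-1.1,-1.3,0],[2.5,-1,-1.1,0],[1.8,-0.6,-0.8,0],[1,-0.3,-0.3,0],[0,0,0,0],[0,0,0,0]],
])

```text
time_s: 20.5
eef_pos: [0.4583, -0.3069, 0.2437]
eef_rot: [3.002, 0.474, 2.53]
ft_force: [-0.1, -0.7, -0.2]
opening: 0.672
grasp_force: 55.1
```

```bash
python3 go.py
python3 - <<'E'
from h import *
a=imaging.camera("top");b=imaging.camera("scene")
def cr(im,cx,cy): return cv2.resize(im[cy-37:cy+38,cx-50:cx+50,::-1],(400,300),interpolation=cv2.INTER_CUBIC)
cv2.imwrite("pics/c4.png",np.vstack([cr(a,430,235),cr(b,262,150)]))
for n in("jug","camera_head"):
    for d in find_in(n,"scene")[:2]: print(n,d)
E
```

```text
joints [-0.842 -0.049 -0.533  0.652  0.241 -0.211] pos [ 0.4583 -0.3069  0.2437] toolz [ 0.45  -0.145 -0.881] tilt 0.493 az -0.312
base err [-0.00812352  0.00309423 -0.00097206] ang 0.04620178737755236 tool cm [ 0.79427563 -0.16910988 -0.3250152 ] up5 [-2.28261902  0.61948367 -4.40521173]
jug {'at': [0.472, -0.2896, 0.253], 'p': 0.92}
camera_head {'at': [0.5444, -0.3147, 0.0833], 'p': 0.78}
```

View pics/c4.png

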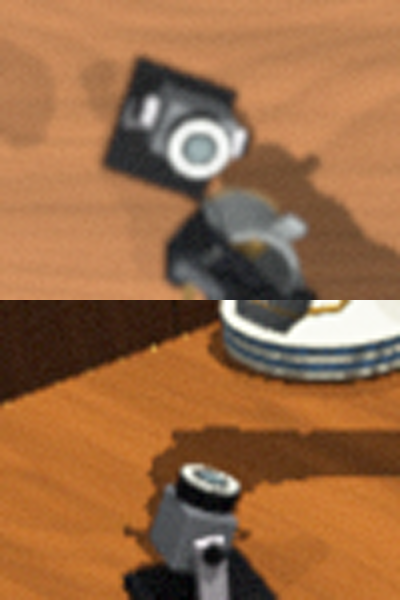

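>>> drive_tool([
  [[0.8,-0.2,-0.3,0],[0,0,0,0],[0,0,0,0],[0,0,0,0],[0,0,0,0]],
])

```text
time_s: 21.2
eef_pos: [0.4492, -0.3035, 0.2418]
eef_rot: [3.002, 0.473, 2.53]
ft_force: [0.7, -0.3, -1.0]
opening: 0.678
grasp_force: 55.1
```

```bash
python3 go.py
python3 - <<'E'
from h import *
b=imaging.camera("scene")[80:205,190:310,::-1]
s,R=st();f=4.8;im=cv2.resize(b,None,fx=f,fy=f,interpolation=cv2.INTER_CUBIC)
B=s["eef_pos"]+.0285*R[:,2]
P=lambda X:tuple(int(v) for v in ((proj(X,"scene")-(190,80)+.5)*f))
L=np.array([.5165,-.3262,.1005]);A=np.array([-.4113,.141,.9004])
cv2.line(im,P(L),P(L+.13*A),(0,0,255),1)
for z,r in((0,.022),(.016,.029),(.075,.029)):
    pts=[P(B-R[:,2]*z+r*(np.cos(t)*R[:,0]+np.sin(t)*R[:,1])) for t in np.linspace(0,6.28,40)]
    cv2.polylines(im,[np.array(pts)],True,(0,255,0),1)
cv2.imwrite("pics/c5.png",im)
E
```

```text
joints [-0.853 -0.065 -0.552  0.654  0.246 -0.222] pos [ 0.4492 -0.3035  0.2418] toolz [ 0.449 -0.145 -0.882] tilt 0.491 az -0.312
base err [ 0.00101209 -0.00026622  0.00095148] ang 0.04496449283598628 tool cm [-0.13070661  0.04152656 -0.03458991] up5 [-2.27603335  0.62029068 -4.40850447]
joints [-0.853 -0.065 -0.552  0.654  0.246 -0.222] pos [ 0.4492 -0.3035  0.2418] toolz [ 0.449 -0.145 -0.882] tilt 0.491 az -0.312
```

View pics/c5.png

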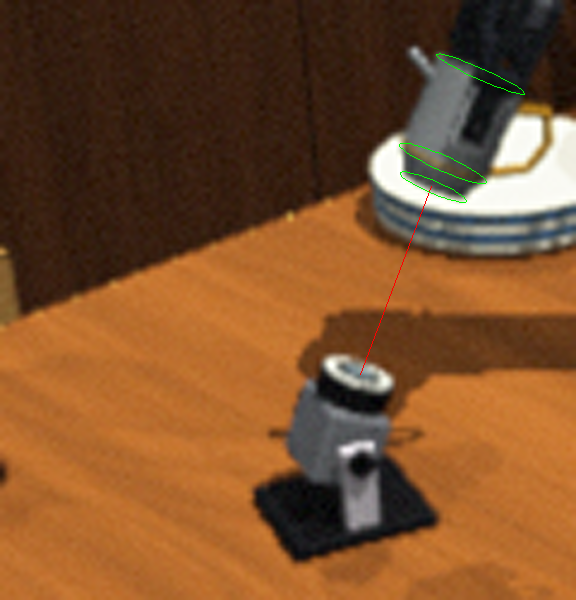

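Run:
```python
from h import *
L=np.array([.5165,-.3262,.1005])
b=imaging.camera("scene");a=imaging.camera("top")
for th in(.35,.4,.45,.5,.55):
    A=np.array([-.946*np.sin(th),.324*np.sin(th),np.cos(th)])
    d=proj(L,"scene")-proj(L-.02*A,"scene");u=np.cross(A,[0,0,1]);u/=np.linalg.norm(u);v=np.cross(A,u)
    out=[]
    for cn in("scene","top"):
        pts=np.array([proj(L+.022*(np.cos(t)*u+np.sin(t)*v),cn) for t in np.linspace(0,6.28,60)],np.float32)
        e=cv2.fitEllipse(pts);out.append((np.round(e[1],1),round(e[1][0]/e[1][1],3),round(e[2])))
    print(th,np.degrees(np.arctan2(d[0],-d[1])),out)
for cn,im,(cx,cy) in(("scene",b,(264.4,157.6)),("top",a,(430,235))):
    x0,y0=int(cx)-14,int(cy)-14;g=cv2.resize(im[y0:y0+28,x0:x0+28],None,fx=8,fy=8,interpolation=cv2.INTER_CUBIC)
    for th in(140,160,180):
        m=((g.min(2)>th)*255).astype(np.uint8)
        c=max(cv2.findContours(m,cv2.RETR_EXTERNAL,cv2.CHAIN_APPROX_NONE)[0],key=cv2.contourArea)
        e=cv2.fitEllipse(cv2.convexHull(c));print(cn,th,np.array(e[0])/8+(x0,y0),np.array(e[1])/8,e[1][0]/e[1][1],e[2])
```

```text
0.35 15.342644740004964 [(array([ 4.9, 14.5]), 0.339, 106), (array([13.6, 14.7]), 0.924, 79)]
0.4 18.049889079359502 [(array([ 4.6, 14.5]), 0.317, 108), (array([13.4, 14.8]), 0.905, 80)]
0.45 20.716086467251998 [(array([ 4.3, 14.5]), 0.294, 111), (array([13.1, 14.8]), 0.886, 82)]
0.5 23.3439056623236 [(array([ 3.9, 14.5]), 0.271, 114), (array([12.8, 14.8]), 0.865, 84)]
0.55 25.936207432208132 [(array([ 3.6, 14.5]), 0.247, 116), (array([12.5, 14.9]), 0.843, 86)]
scene 140 [264.54700851 157.75684929] [ 5.40771103 14.77601337] 0.3659790291235066 109.05120849609375
scene 160 [261.97777748 157.14375114] [4.53055716 9.09846878] 0.49794721121760055 117.62232208251953
scene 180 [261.83408356 157.16512394] [3.51660299 8.7941494 ] 0.39987983300463903 116.089599609375
top 140 [431.41081238 234.71469021] [14.77193642 20.23666763] 0.729958938125563 75.03150177001953
top 160 [431.44756508 234.66542435] [14.42080307 19.68574715] 0.7325504570729138 73.36691284179688
top 180 [431.41780758 234.64090538] [13.7816782  19.29735184] 0.7141745829202648 72.87712097167969
```

The jug overlays its model in the picture (underside at 433,187), on the lens axis. The lens tilt of about 0.42 to 0.45 rad leaves about 0.05 to 0.07 rad of error against the 0.22 allowed. Handing in.

```bash
python3 -c "
from rig import hand_in
print(hand_in())"
```

```text
the job is handed in; nothing more can be done
None
```

I handed the job in at about 21 s: the lid stands finial up on the cork mat, and the jug is held with its underside about 2–5 mm from the focus point and about 0.05–0.07 rad off square by my measurements; no verdict came back.

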